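# Seal the okey tile tub

## Task

The orange lid of the okey tile tub has sprung up at its corners: press it down all the way round, at each of the four white dots, until every corner is fully seated and flush. Do not touch the green-lidded tub; it has just been washed and must stay loose to air.

Things in the scene. Friction and masses are not known exactly. Their poses are not given: they have to be found in the camera images.
- tile_tub: Clear square airtight tub of cream okey tiles with the orange lid, immovable on the table. Lid 160 x 160 mm, top 80 mm above the table. Origin: centre of the underside, at table height; x, y parallel to the sides, z up. The lid's middle (the square joining the mid-points of its sides) is already home and fixed; its four triangular corners are bent up about that square's edges, each on its own.
- tile_tub_dot0 (a point): Centre of the top of the white 20 mm press dot on the orange lid's +x +y corner: x 61, y 61 mm in the tub's frame and 82 mm above the table when seated (2 mm proud of the lid), 88 to 93 mm while up. Pressed straight down with about 8 N it goes down, stays where it is left, and meets a hard stop when seated, flush with the lid's middle. The lid's tip is 27 mm further out.
- tile_tub_dot1 (a point): Centre of the top of the white 20 mm press dot on the orange lid's -x +y corner: x -61, y 61 mm in the tub's frame and 82 mm above the table when seated (2 mm proud of the lid), 88 to 93 mm while up. Pressed straight down with about 8 N it goes down, stays where it is left, and meets a hard stop when seated, flush with the lid's middle. The lid's tip is 27 mm further out.
- tile_tub_dot2 (a point): Centre of the top of the white 20 mm press dot on the orange lid's -x -y corner: x -61, y -61 mm in the tub's frame and 82 mm above the table when seated (2 mm proud of the lid), 88 to 93 mm while up. Pressed straight down with about 8 N it goes down, stays where it is left, and meets a hard stop when seated, flush with the lid's middle. The lid's tip is 27 mm further out.
- tile_tub_dot3 (a point): Centre of the top of the white 20 mm press dot on the orange lid's +x -y corner: x 61, y -61 mm in the tub's frame and 82 mm above the table when seated (2 mm proud of the lid), 88 to 93 mm while up. Pressed straight down with about 8 N it goes down, stays where it is left, and meets a hard stop when seated, flush with the lid's middle. The lid's tip is 27 mm further out.
- spare_tub: A second tub of the same shape and size, with a green lid, also up at its corners; empty. Not to be touched. Origin: centre of its underside, at table height; x and y parallel to its sides, z up.
Things that resemble listed ones, but are neither listed nor needed, are in the scene too. What is shaped like the tile_tub but yellow is not meant.

How it is judged:
By the outcome, as a careful person would: the job done as asked, in the order asked, and still so for the second after the job is handed in, with the robot touching nothing.
It also fails if it takes over 51 s, if anything falls off the work surface, if the arm or the gripper's body presses on something with over 40 N, if the wrist force passes 120 N, or if a joint passes its speed limit or range.

## Robot

A 6-joint arm with a two-finger parallel gripper is mounted at the origin on the work surface. World frame = base frame: x ahead of the robot, y to its left, z up, the work surface at z = 0. Lengths are in m, angles in rad, forces in N, time in s.
With the tool pointing down it reaches from about 0.35 to 0.775 m from the base axis. Payload 5.5 kg.
Tool frame: the origin (TCP) lies between the finger pads; the fingertips stand 8 mm ahead of it and the grasp point (between the pads) lies 11 mm behind it; z points along the fingers, y is the line along which they close (so a half turn about z gives the same grasp; the last joint's range is limited). The gripper opens to 85 mm and grips with 20 to 120 N. Pads are 22 mm wide; open, the fingers measure 114 mm over their backs; the gripper's body (76 mm by 85 mm) begins 54 mm behind the grasp point. The pads swing forward as they close: fully open they stand 13 mm farther back than shut.
Start: joints at [1.063, 0.313, 0.046, 1.304, 0, 1.431], TCP at [0.207, 0.537, 0.239] pointing down, gripper open.
Joint ranges: [-2.76, 2.76], [-0.86, 1.69], [-1.03, 1.26], [-2.2, 2.34], [-1.47, 1.5], [-3.14, 3.14]. Speed limits (rad/s): [2.57, 2.57, 3.14, 3.14, 3.14, 3.14].

## Interface

Orientations are given as a unit quaternion [w, x, y, z].
In Python, from workcell import status, vision, job gives the robot as it stands. The module is installed in compiled form; this text tells all that it offers.
- The arm moves only by the tool apply_moves, never from a script. Its argument "moves" is one flat list of numbers, 6 for each row, row after row: the shift along the world's x, y, z in units of 25 mm (1.0 is 25 mm), then the turn, a rotation vector about the world's x, y, z in rad. In form: [x, y, z, rx, ry, rz, x, y, z, rx, ry, rz, ...]. A call has 1 to 20 rows; each row is the pose to reach, as a shift and turn from the pose commanded when the call began; what a row does not reach only later rows make up. A row lasts 1/12 s, in which the tool goes at most 41.7 mm and 7.16 degrees, less where a joint would pass 70% of its speed; a pose out of reach is approached as far as the arm can. A call with a gripper value outside its range is refused whole. "claw" is the opening in per cent of the stroke, from 0 (shut) to 100 (fully open), set as the call begins (left out, the last holds). The fingers move at their own pace and stop on an object; "newtons" is the grip in N (left out, the last holds). Time passes only in rows, so rows that repeat a pose let the fingers close. It gives the time, the measured TCP pose, the force, the opening and the grip force at its end, in the units of the state.
- status.get_state(): the state, without advancing time (a new reading comes with each control period).
- vision.read_camera(name): name is "scene" or "top" or "wrist"; returns a dict with "image" (400x640x3 uint8, blue, green, red), "camera_matrix" (3x3 intrinsics, pixels), "dist_coeffs" ([k1, k2, p1, p2, k3] as OpenCV has them; the pictures are not rectified), "camera_from_world" (4x4, takes a point from world to camera coordinates). Camera axes: x right, y down, z forward; pixel columns grow to the right and rows downward; lengths in m; the calibration is good to about 2 mm. A picture is of the moment at which its call begins. There is no depth.
- job.hand_in(): hands the job in; it is judged then, once.
The state is a dict: "clock": time; "joint_pos": joint angles; "qvel": joint speeds; "tau": joint torques, N m; "tcp_pos": TCP position; "orientation": TCP orientation; "wrist_force": force on the tool from outside, world axes, zero at the start; "ft_torque": the same for the moment, N m; "finger_gap": finger opening in m; "grip_force": force on a finger pad.
Only numpy, scipy, OpenCV 4.12 (cv2) and the standard library are available. Lean on these libraries where they do the work, as an engineer would, in place of code of your own. Each camera call takes 0.05 s, during which the arm holds its last target. There are 200 camera calls.

## Working session

There is one attempt and no reset: what is moved stays moved. The work goes in short steps, Python scripts to look and compute and a tool call to move; the robot and the scene stay as the last step left them, time stands still between calls to the robot, and variables do not carry over. Pictures are saved under pics/ and viewed, at most 10 in all, crops included, and the job is handed in when it is done.

Besides the shell and the picture viewer there is one more tool, called after "Emit:" in YAML: its name, and indented under it one key for each argument. apply_moves: Moves the arm, as the interface text tells. Its arguments: {"type":"object","properties":{"moves":{"type":"array","items":{"type":"number"}},"claw":{"type":"number"},"newtons":{"type":"number"}},"required":["moves"]}

```bash
mkdir -p pics
cat > h.py <<'E'
import numpy as np, cv2, pickle
from workcell import status, vision, job
def snap(n,f):
    c=vision.read_camera(n); cv2.imwrite(f'pics/{f}.png',c['image']); pickle.dump(c,open(f'pics/{f}.pkl','wb')); return c
def load(f): return pickle.load(open(f'pics/{f}.pkl','rb'))
def toworld(c,px,z):
    K=np.array(c['camera_matrix']);d=np.array(c['dist_coeffs']);T=np.array(c['camera_from_world'])
    u=cv2.undistortPoints(np.array(px,float).reshape(-1,1,2),K,d).reshape(-1,2)
    R=T[:3,:3];o=-R.T@T[:3,3];r=np.c_[u,np.ones(len(u))]@R
    return o+r*((np.array(z)-o[2])/r[:,2])[:,None]
def topix(c,P):
    T=np.array(c['camera_from_world'])
    return cv2.projectPoints(np.array(P,float),cv2.Rodrigues(T[:3,:3])[0],T[:3,3],np.array(c['camera_matrix']),np.array(c['dist_coeffs']))[0].reshape(-1,2)
E
python3 - <<'E'
from h import *
a=snap('top','top0');b=snap('scene','scene0')
print(status.get_state())
E
```

```text
{'clock': 0.1, 'joint_pos': array([1.06339906e+00, 3.13929111e-01, 4.50967309e-02, 1.30361538e+00,
       4.07828364e-06, 1.43120740e+00]), 'qvel': array([-0.00052349, -0.00076524,  0.00234495,  0.00073137, -0.00025652,
       -0.00141992]), 'tau': array([ 2.31988575e-03, -4.81725240e+01,  2.99244332e+01,  1.27540759e-02,
       -2.07869712e-04,  9.13221498e-06]), 'tcp_pos': array([0.20653629, 0.53614783, 0.23849757]), 'orientation': array([-2.64412409e-04,  1.82869234e-01,  9.83136899e-01, -7.82238878e-04]), 'wrist_force': array([ 0.18740441, -0.02928171,  0.71358843]), 'ft_torque': array([0.05186551, 0.01655431, 0.01928413]), 'grip_force': 0.0, 'finger_gap': 0.08540994347349361}
```

View pics/top0.png

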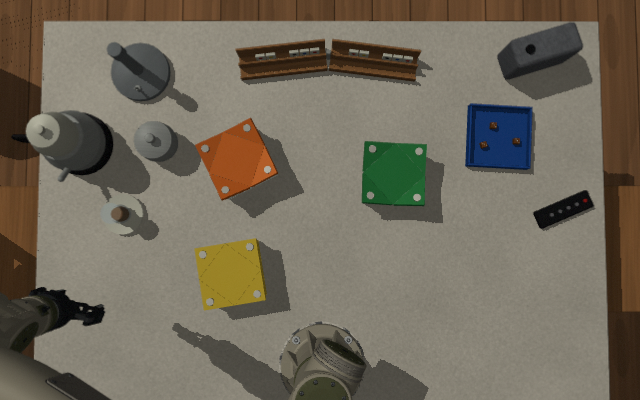

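View pics/scene0.png

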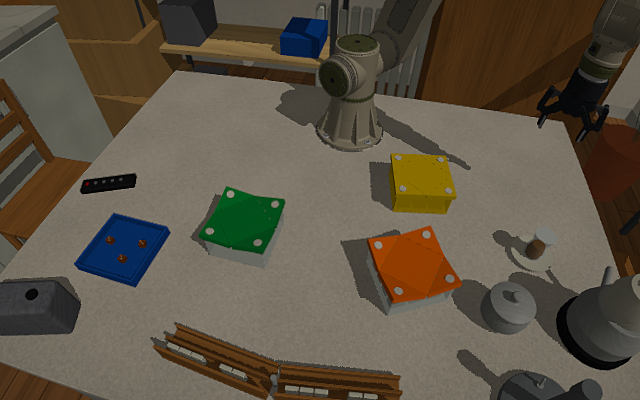

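Top view: orange lid at (236,160), yellow look-alike at (231,273), green (not to be touched) at (394,173). I choose orange, and check it in a close crop.

Run:
```python
from h import *
from scipy.optimize import least_squares
c=load('top0'); s=load('scene0')
cv2.imwrite('pics/crop.png',cv2.resize(c['image'][105:215,95:290],None,fx=4,fy=4,interpolation=cv2.INTER_CUBIC))
def dots(c,x0,y0,x1,y1):
    h=cv2.cvtColor(c['image'],cv2.COLOR_BGR2HSV)
    o=((h[...,0]<15)&(h[...,1]>170)&(h[...,2]>90)).astype(np.uint8);m=np.zeros_like(o);m[y0:y1,x0:x1]=o[y0:y1,x0:x1]
    cn=max(cv2.findContours(m,0,2)[0],key=cv2.contourArea)
    f=cv2.drawContours(m*0,[cv2.convexHull(cn)],-1,1,-1)
    w=(f>0)&(h[...,1]<110)&(h[...,2]>130)
    n,l,st,ce=cv2.connectedComponentsWithStats(w.astype(np.uint8))
    return [ce[i] for i in range(1,n) if st[i,4]>15]
A=dots(c,180,105,290,215);B=dots(s,350,215,475,320)
print(np.round(A,1),np.round(B,1))
def model(p):
    a=p[2];R=np.array([[np.cos(a),-np.sin(a)],[np.sin(a),np.cos(a)]])
    q=np.array([[61,61],[-61,61],[-61,-61],[61,-61]])/1000@R.T+p[:2]
    return np.c_[q,p[3:7]]
P=toworld(c,A,[.09]*len(A));print(P.round(4))
def res(p):
    M=model(p);r=[]
    for cam,D in((c,A),(s,B)):
        pr=topix(cam,M)
        for d in D:
            e=pr-d;r+=list(e[np.argmin((e**2).sum(1))])
    return r+list((p[3:]-.09)/.003)
d=P[0]-P.mean(0);a0=np.arctan2(d[1],d[0])-np.pi/4
a0=(a0+np.pi/4)%(np.pi/2)-np.pi/4
f=least_squares(res,[*P.mean(0)[:2],a0,.09,.09,.09,.09])
print(f.x.round(4),np.round(f.fun,1));print(model(f.x).round(4))
```

```text
[[246.1 127.3]
 [204.3 147.9]
 [267.  169.2]
 [224.6 189.1]] [[426.3 234. ]
 [378.1 244.5]]
[[0.6295 0.1932 0.09  ]
 [0.5758 0.3006 0.09  ]
 [0.5207 0.1386 0.09  ]
 [0.4693 0.2472 0.09  ]]
[0.5486 0.2208 0.4539 0.0893 0.0906 0.0904 0.0899] [ 0.2 -0.3 -0.6 -0.3 -0.3  0.  -0.7  0.9 -0.4  0.2 -0.9  0.  -0.2  0.2
  0.1 -0. ]
[[0.5767 0.3023 0.0893]
 [0.4671 0.2488 0.0906]
 [0.5206 0.1392 0.0904]
 [0.6302 0.1927 0.0899]]
```

View pics/crop.png

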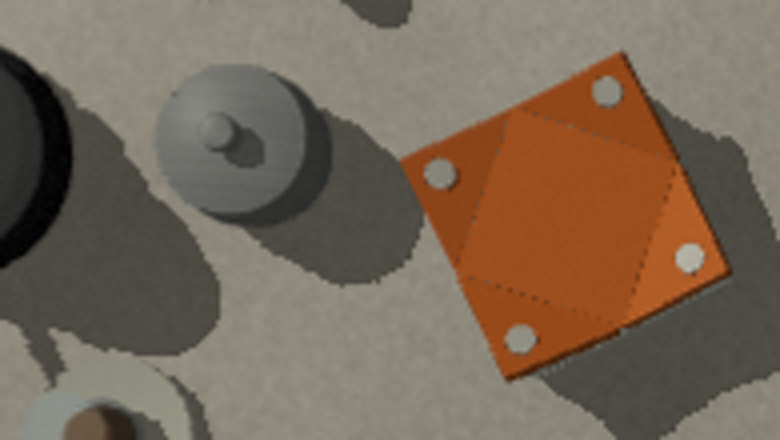

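The crop shows the orange lid with four white dots (crop px 440,174; 608,92; 690,258; 520,338), hinge lines visible. The fit is good to about 2 mm. Next I go above the near dot at (0.467, 0.249) with the claw shut.

Emit:
apply_moves:
  moves: [10.4,-11.53,-1,0,0,0,10.4,-11.53,-1,0,0,0,10.4,-11.53,-1,0,0,0,10.4,-11.53,-1,0,0,0,10.4,-11.53,-1,0,0,0,10.4,-11.53,-1,0,0,0,10.4,-11.53,-1,0,0,0,10.4,-11.53,-1,0,0,0,10.4,-11.53,-1,0,0,0,10.4,-11.53,-1,0,0,0,10.4,-11.53,-1,0,0,0,10.4,-11.53,-1,0,0,0,10.4,-11.53,-1,0,0,0,10.4,-11.53,-4.6,0,0,0,10.4,-11.53,-4.6,0,0,0,10.4,-11.53,-4.6,0,0,0,10.4,-11.53,-4.6,0,0,0,10.4,-11.53,-4.6,0,0,0,10.4,-11.53,-4.6,0,0,0]
  claw: 0
  newtons: 20

```text
clock: 1.68
tcp_pos: [0.468, 0.2495, 0.1268]
orientation: [0.002, 0.182, 0.983, 0.001]
wrist_force: [0.4, 0.2, 0.3]
finger_gap: 0.0001
grip_force: 0.0
```

Run:
```python
from h import *
c=snap('wrist','w1');s=snap('scene','s1')
st=status.get_state();print(st['tcp_pos'],st['wrist_force'],st['clock'],topix(s,[st['tcp_pos']]))
cv2.imwrite('pics/v1.png',np.hstack([cv2.resize(c['image'],(400,250)),cv2.resize(s['image'][150:350,330:490],(400,500))[:250] if 0 else cv2.resize(s['image'][160:310,330:570],(400,250))]))
```

```text
[0.46834837 0.249266   0.12680309] [-0.48680481  0.3142172  -0.37035033] 1.7833 [[429.95524093 225.33278714]]
```

View pics/v1.png

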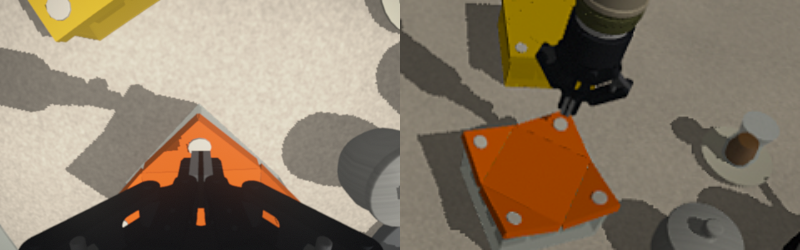

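The wrist view (left) shows the shut fingertips over the dot at (200,147), and the scene view agrees. Now pressing gradually.

Emit:
apply_moves:
  moves: [0,0,-0.8,0,0,0,0,0,-1.0,0,0,0,0,0,-1.1,0,0,0,0,0,-1.2,0,0,0,0,0,-1.3,0,0,0,0,0,-1.35,0,0,0,0,0,-1.4,0,0,0,0,0,-1.4,0,0,0,0,0,-1.4,0,0,0]

```text
clock: 2.53
tcp_pos: [0.4666, 0.2491, 0.0907]
orientation: [-0.0, 0.183, 0.983, 0.001]
wrist_force: [-3.8, 2.8, 6.4]
finger_gap: -0.0001
grip_force: 3.2
```

Emit:
apply_moves:
  moves: [0,0,-0.04,0,0,0,0,0,-0.08,0,0,0,0,0,-0.12,0,0,0,0,0,-0.12,0,0,0]

```text
clock: 2.87
tcp_pos: [0.4667, 0.2492, 0.0897]
orientation: [0.0, 0.183, 0.983, 0.001]
wrist_force: [-9.3, 0.7, 21.3]
finger_gap: 0.0001
grip_force: 10.8
```

Emit:
apply_moves:
  moves: [0,0,-0.04,0,0,0,0,0,-0.06,0,0,0,0,0,-0.06,0,0,0]

```text
clock: 3.12
tcp_pos: [0.4667, 0.2492, 0.0895]
orientation: [0.001, 0.182, 0.983, 0.001]
wrist_force: [-12.7, -0.3, 32.3]
finger_gap: 0.0003
grip_force: 15.7
```

Hard stop reached (32 N, 0.2 mm). Next the dot at (0.521, 0.139), at the same depth.

Emit:
apply_moves:
  moves: [0,0,1.4,0,0,0,2.14,-4.38,1.4,0,0,0,2.14,-4.38,1.4,0,0,0,2.14,-4.38,1.4,0,0,0,2.14,-4.38,1.4,0,0,0,2.14,-4.38,1.4,0,0,0,2.14,-4.38,0.7,0,0,0,2.14,-4.38,0.5,0,0,0,2.14,-4.38,0.4,0,0,0,2.14,-4.38,0.3,0,0,0,2.14,-4.38,0.2,0,0,0,2.14,-4.38,0.15,0,0,0,2.14,-4.38,0.1,0,0,0,2.14,-4.38,0.05,0,0,0,2.14,-4.38,0,0,0,0,2.14,-4.38,0,0,0,0,2.14,-4.38,0,0,0,0]

```text
clock: 4.53
tcp_pos: [0.52, 0.1386, 0.0895]
orientation: [0.002, 0.182, 0.983, -0.001]
wrist_force: [-10.6, -6.9, 32.0]
finger_gap: 0.0
grip_force: 15.9
```

Seated. Third dot: (0.630, 0.193), shift +0.1096, +0.0535.

Emit:
apply_moves:
  moves: [0,0,1.4,0,0,0,4.38,2.14,1.4,0,0,0,4.38,2.14,1.4,0,0,0,4.38,2.14,1.4,0,0,0,4.38,2.14,1.4,0,0,0,4.38,2.14,1.4,0,0,0,4.38,2.14,0.7,0,0,0,4.38,2.14,0.5,0,0,0,4.38,2.14,0.4,0,0,0,4.38,2.14,0.3,0,0,0,4.38,2.14,0.2,0,0,0,4.38,2.14,0.15,0,0,0,4.38,2.14,0.1,0,0,0,4.38,2.14,0.05,0,0,0,4.38,2.14,0,0,0,0,4.38,2.14,0,0,0,0,4.38,2.14,0,0,0,0]

```text
clock: 5.95
tcp_pos: [0.6298, 0.1928, 0.0898]
orientation: [0.002, 0.183, 0.983, 0.001]
wrist_force: [-4.4, -0.6, 18.7]
finger_gap: 0.0002
grip_force: 9.3
```

Pressing a little further here, to match the others.

Emit:
apply_moves:
  moves: [0,0,-0.04,0,0,0,0,0,-0.08,0,0,0,0,0,-0.08,0,0,0,0,0,-0.08,0,0,0]

```text
clock: 6.28
tcp_pos: [0.6299, 0.1929, 0.0896]
orientation: [0.003, 0.183, 0.983, 0.001]
wrist_force: [-6.9, -1.1, 27.6]
finger_gap: -0.0001
grip_force: 13.8
```

Last dot: (0.577, 0.302), shift -0.0535, +0.1096.

Emit:
apply_moves:
  moves: [0,0,1.4,0,0,0,-2.14,4.38,1.4,0,0,0,-2.14,4.38,1.4,0,0,0,-2.14,4.38,1.4,0,0,0,-2.14,4.38,1.4,0,0,0,-2.14,4.38,1.4,0,0,0,-2.14,4.38,0.7,0,0,0,-2.14,4.38,0.5,0,0,0,-2.14,4.38,0.4,0,0,0,-2.14,4.38,0.3,0,0,0,-2.14,4.38,0.2,0,0,0,-2.14,4.38,0.15,0,0,0,-2.14,4.38,0.1,0,0,0,-2.14,4.38,0.05,0,0,0,-2.14,4.38,0,0,0,0,-2.14,4.38,0,0,0,0,-2.14,4.38,0,0,0,0]

```text
clock: 7.7
tcp_pos: [0.5764, 0.3022, 0.0895]
orientation: [0.001, 0.183, 0.983, 0.002]
wrist_force: [-11.9, 0.3, 33.5]
finger_gap: 0.0002
grip_force: 16.4
```

Emit:
apply_moves:
  moves: [0,0,1.5,0,0,0,0,0,3,0,0,0,0,0,4.5,0,0,0,0,0,6,0,0,0,-11,6,6,0,0,0,-11,6,6,0,0,0,-11,6,6,0,0,0,-11,6,6,0,0,0,-11,6,6,0,0,0,-11,6,6,0,0,0,-11,6,6,0,0,0,-11,6,6,0,0,0,-11,6,6,0,0,0,-11,6,6,0,0,0,-11,6,6,0,0,0,-11,6,6,0,0,0]

```text
clock: 9.03
tcp_pos: [0.3025, 0.4509, 0.2326]
orientation: [0.0, 0.184, 0.983, -0.0]
wrist_force: [-0.6, 0.2, 0.3]
finger_gap: -0.0001
grip_force: 0.0
```

Run:
```python
from h import *
s=snap('scene','s2');t=snap('top','t2')
a=cv2.resize(s['image'][200:320,345:485],(400,343),interpolation=cv2.INTER_CUBIC)
b=cv2.resize(t['image'][105:208,180:300],(400,343),interpolation=cv2.INTER_CUBIC)
cv2.imwrite('pics/v2.png',np.hstack([a,b]));st=status.get_state();print(st['wrist_force'],st['clock'])
```

```text
[-0.26754613  0.11666242  0.53460244] 9.1333
```

View pics/v2.png

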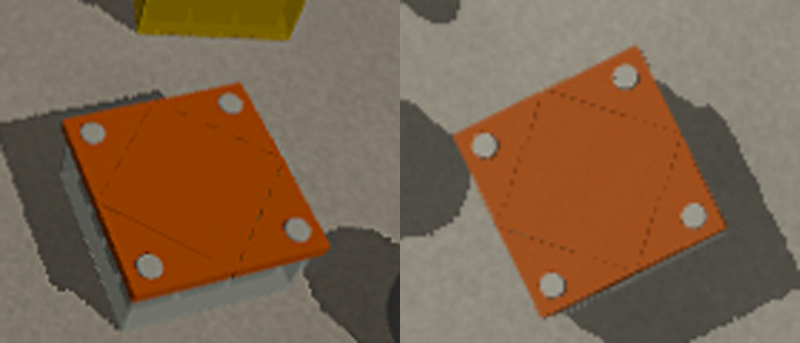

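Both views show the lid uniformly shaded with straight edges, and all four dots are level (left 92,133; 230,103; 298,230; 150,266). The lid is flush, so I hand in.

```bash
python3 -c "from workcell import job; print(job.hand_in())"
```

```text
the job is handed in; nothing more can be done
None
```

All four corners of the orange lid were pressed to their hard stops (28–34 N each) and look flush in the final pictures; the green-lidded tub was not touched, and the job was handed in at about 9 s.

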